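# Hang up the turner and draw the rolling pin out from under the draining rack

### The job

Clear the washing-up: the slotted turner lies across the open part of the tub, so first hang it by its eye on the free hook of the utensil stand and let go of it. Then take hold of the rolling pin that lies in the tub half under the draining rack, tilt it and draw it out through the opening beside the rack, leaving the rack and the two mugs that drain on it where they stand. Finish while still holding the pin up in the air, the whole of it well clear above the tub and touching nothing else, so that it can drip off into the tub.

Things in the scene. Friction and masses are not known exactly. Their poses are not given: they have to be found in the camera images.
- tub: low grey-green plastic washing-up tub, stands fast on the worktop; origin under its centre, z up, its y is the long way. Outside 200 x 358 mm over the rim, 90 mm high, inside 172 mm (x) x 330 mm (y), walls 5 mm, floor 4.5 mm thick
- rack: loose steel wire draining rack (197 mm in x, 175 mm in y, 7 mm thick, 0.6 kg) that lies on the tub's rim and covers the +y part of it; origin at the centre of its underside, so the edge of the opening is at its own y = -87.5 mm; four wire feet reach 13 mm down outside the rim. The opening is the uncovered part of the tub from that edge to the tub's -y end, about 155 to 180 mm long
- mug: loose white mug with stars, upside down on the rack, 80 mm high, 81 mm across, handle towards the rack's +y; origin at the level of its foot (on top), midway between handle and far side, about 15 mm from the cup's axis
- mug_sage: loose plain grey-green mug, upside down on the rack, 90 mm high, 76 mm across, handle towards the rack's +y; origin at the level of its foot (on top), midway between handle and far side, 16 mm from the cup's axis
- pin: wooden rolling pin lying on the tub's floor along the tub's y, under the turner and partly under the rack; 280 mm long along its own y, body 30 mm in diameter and 170 mm long, at each end a 17 mm handle grip 55 mm long; origin at its middle on its axis; mass about 0.16 kg (0.11 to 0.21). It can roll, and it may turn between the fingers if held far from its middle
- pin_right_end (a point): the pin's end at its own y = -140 mm, on the axis (the end in the open part)
- pin_left_end (a point): the pin's end at its own y = +140 mm, on the axis (the end under the rack)
- turner: slotted steel turner with black handle, 0.1 kg, lying flat across the tub's rim over the opening; origin on its underside below the grip, +x along the handle to the eye, z up. Handle 17 mm wide (y), 11 mm high, from x = -30 to +75 mm; neck to x = -76 mm; blade 66 mm wide and 3 mm thick to x = -155 mm. It balances near x = -20 mm
- turner_eye (a point): centre of the round wire eye at the end of the turner's handle, 100 mm from its origin along +x, 3 mm above its underside; free inside diameter 27 mm, wire 6 mm, outside to x = +119.5 mm
- stand: dark steel utensil stand with bright steel hooks, stands fast; round foot 110 mm across, upright post 12 mm with a wooden ball, 348 mm high; origin under the post. The free hook points to its own -x (towards the robot); a ladle is fixed on the hook at the back (+x)
- hook_tip (a point): top of the free hook's upturned end, 106 mm in front of the post and 333 mm above the worktop; the end is a 7 mm rod that stands upright, 33 mm above the lowest part of the hook
- hook_seat (a point): axis of the hook's rod (7 mm) at its lowest point, where a hung eye rests: 88 mm in front of the post, 297 mm above the worktop

How it is judged:
By the outcome, as a careful person would: the job done as asked, in the order asked, and still so for the second after the job is handed in, while the arm keeps its last pose, push and grip.
It also fails if it takes over 61 s, if anything falls off the work surface, if the arm or the gripper's body presses on something with over 40 N, if the wrist force passes 120 N, or if a joint passes its speed limit or range.

### The arm

A 7-joint arm with a two-finger parallel gripper is mounted at the origin on a cart in front of the work surface, level with it; the furniture and walls round the work are solid. World frame = base frame: x ahead of the robot, y to its left, z up, the work surface at z = 0. Lengths are in m, angles in rad, forces in N, time in s.
With the tool pointing down it reaches from about 0.425 to 0.925 m from the base axis. Payload 6.8 kg.
Tool frame: the origin (TCP) lies on the front face of the gripper's body, between the roots of the fingers; the fingertips stand 73 mm ahead of it and the grasp point (between the pads) lies 54 mm ahead of it (env.nose_length is the distance from the TCP to the fingertips, in m); z points along the fingers, y is the line along which they close (so a half turn about z gives the same grasp; the last joint's range is limited). The gripper opens to 85 mm and grips with 20 to 120 N. Pads are 22 mm wide; open, the fingers measure 114 mm over their backs; the gripper's body (76 mm by 85 mm) begins 54 mm behind the grasp point. The pads swing forward as they close: fully open they stand 13 mm farther back than shut.
Start: joints at [-1.209, 0.477, 0.022, 1.555, -0.011, 1.109, -0.083], TCP at [0.306, 0.602, 0.304] pointing down, gripper open.
Joint ranges: [-2.96, 2.96], [-0.34, 2.1], [-1.41, 1.46], [0.24, 2.44], [-1.37, 4.51], [0.17, 1.92], [-2.96, 2.96]. Speed limits (rad/s): [2.39, 2.39, 3.14, 3.14, 3.14, 3.14, 3.14].

### API

Orientations are given as a unit quaternion [w, x, y, z].
In Python, from cell import env, kin, camera, calibration, job gives the robot as it stands. The module is installed in compiled form; this text tells all that it offers. Calls block until the motion is done:
- env.reach(position, orientation): joint-space move of the TCP to a pose.
- env.movel(position, velocity=0.15, rot=None, stop_force=None): straight line of the TCP; rot=None keeps the orientation; velocity is the mean speed in m/s. With stop_force (N) it stops when the force on the tool has changed by that much, and returns True; else False.
- env.goto_joints(angles): joint-space move.
- env.grip(opening, f_grip=None): finger opening in m; f_grip is the grip in N (None keeps the last); returns when the fingers have stopped.
- env.dwell(seconds).
- kin.inverse_kinematics(position, orientation): joint angles nearest the present ones, or None.
- env.get_state(): the state.
- camera(name): name is "scene" or "top" or "wrist"; returns (picture, depth): 400x640x3 uint8, blue, green, red; 400x640 float32, m along the optical axis (not along the pixel's ray), 0 where there is no reading.
- calibration(name): a dict with "fx", "fy", "cx", "cy" (pixels), "rvec" (rotation vector, rad) and "tvec" (3), from world to camera coordinates, as OpenCV has them. Camera axes: x right, y down, z forward; pixel columns grow to the right and rows downward; lengths in m; the calibration is good to about 2 mm. A picture is of the moment at which its call begins: read the wrist's pose just before it. calibration takes no time and is no camera call; for the wrist camera it gives the pose at the moment of the call.
A pose or a line that the arm cannot do raises env.PlanningError and nothing moves.
- job.job_done(): hands the job in; it is judged then, once.
The state is a dict: "time": time; "qpos": joint angles; "joint_velocities": joint speeds; "joint_torque": joint torques, N m; "tcp_pos": TCP position; "orientation": TCP orientation; "force": force on the tool from outside, world axes, zero at the start; "torque": the same for the moment, N m; "opening": finger opening in m; "gripper_force": force on a finger pad.
Only numpy, scipy, OpenCV 4.12 (cv2) and the standard library are available. Lean on these libraries where they do the work, as an engineer would, in place of code of your own. Each camera call takes 0.05 s, during which the arm holds its last target. There are 200 camera calls.

## Working session

There is one attempt and no reset: what is moved stays moved. The work goes in short steps, each a Python script; the robot and the scene stay as the last script left them, time stands still between calls to the robot, and variables do not carry over. Pictures are saved under pics/ and viewed, at most 10 in all, crops included, and the job is handed in when it is done.

```bash
mkdir -p pics; cat > h.py <<'E'
import numpy as np, cv2
from cell import env, kin, camera, calibration, job
from scipy.spatial.transform import Rotation as R
def cam(n):
    c=calibration(n); K=np.array([[c["fx"],0,c["cx"]],[0,c["fy"],c["cy"]],[0,0,1.]])
    return K, cv2.Rodrigues(np.array(c["rvec"],float))[0], np.array(c["tvec"],float).ravel()
def ray(n,u,v,z,C=None):
    K,Rm,t=C or cam(n); o=-Rm.T@t; d=Rm.T@np.linalg.inv(K)@np.array([u,v,1.]); return o+d*(z-o[2])/d[2]
def cloud(n,dep,C=None):
    K,Rm,t=C or cam(n); v,u=np.mgrid[:400,:640]
    p=np.stack([(u-K[0,2])/K[0,0]*dep,(v-K[1,2])/K[1,1]*dep,dep],-1)
    return (p-t)@Rm
def proj(n,p,C=None):
    K,Rm,t=C or cam(n); q=K@(Rm@np.array(p)+t); return q[:2]/q[2]
def quat(M): q=R.from_matrix(M).as_quat(); return [q[3],q[0],q[1],q[2]]
def Q(zdir,ydir):
    z=np.array(zdir,float); z/=np.linalg.norm(z); y=np.array(ydir,float); y-=z*(y@z); y/=np.linalg.norm(y)
    return quat(np.stack([np.cross(y,z),y,z],1))
def st():
    s=env.get_state(); print("t",round(s["time"],2),"tcp",np.round(s["tcp_pos"],4),"q",np.round(s["orientation"],3),"F",np.round(s["force"],1),"T",np.round(s["torque"],2),"op",round(s["opening"],4),"gf",s["gripper_force"], "j",np.round(s["qpos"],2)); return s
E
python3 - <<'E'
from h import *
for n in("top","scene"):
    im,d=camera(n); cv2.imwrite(f"pics/{n}0.png",im); np.save(f"{n}0.npy",d)
    K,Rm,t=cam(n); print(n,np.round(-Rm.T@t,3),np.round(Rm[2],3),K[0,0])
st()
E
```

```text
top [-0.064  0.011  1.515] [ 0.42   0.136 -0.897] 500.35658461029806
scene [-0.12  -0.414  1.205] [ 0.495  0.467 -0.733] 502.1792873586531
t 0.1 tcp [0.3054 0.6015 0.303 ] q [-0.     0.233  0.973 -0.001] F [-0.2 -0.2  0.7] T [-0.03 -0.06  0.02] op 0.0855 gf 0.0 j [-1.21  0.48  0.02  1.56 -0.01  1.11 -0.08]
```

View pics/top0.png

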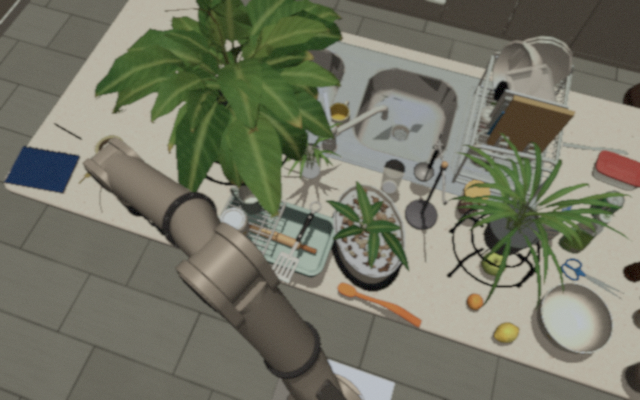

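View pics/scene0.png

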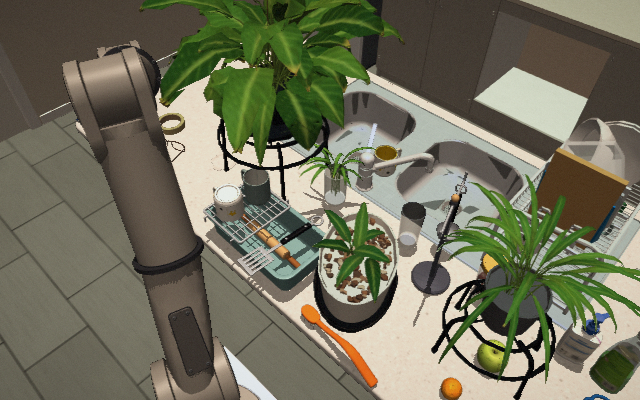

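The top view shows the tub at about (285,240) with the turner from blade (285,265) to eye (318,207), the rack and mugs left of it, and the stand at (425,210). The scene view shows the tub at (265,245) and the stand post from (430,275) up to (460,195). I'll crop both for detail.

```bash
python3 - <<'E'
from h import *
a=cv2.imread("pics/scene0.png"); b=cv2.imread("pics/top0.png")
A=cv2.resize(a[165:295,200:330],(520,520),interpolation=cv2.INTER_CUBIC)
B=cv2.resize(a[165:295,405:475],(280,520),interpolation=cv2.INTER_CUBIC)
cv2.imwrite("pics/c0.png",np.hstack([A,B]))
A=cv2.resize(b[190:290,215:345],(520,400),interpolation=cv2.INTER_CUBIC)
B=cv2.resize(b[140:240,395:465],(280,400),interpolation=cv2.INTER_CUBIC)
cv2.imwrite("pics/c1.png",np.hstack([A,B]))
for n,im in(("scene",a),("top",b)):
    P=cloud(n,np.load(n+"0.npy")); np.save(n+"P.npy",P)
P=np.load("sceneP.npy")
for u,v in[(228,200),(255,185),(315,222),(250,265),(290,240),(270,240),(320,245),(430,275),(458,198),(285,285),(350,290),(205,210),(345,215)]: print((u,v),np.round(P[v,u],3))
E
```

```text
(228, 200) [0.39  0.4   0.176]
(255, 185) [0.475 0.382 0.186]
(315, 222) [0.605 0.273 0.001]
(250, 265) [0.359 0.297 0.   ]
(290, 240) [0.453 0.224 0.095]
(270, 240) [0.443 0.3   0.037]
(320, 245) [0.458 0.115 0.169]
(430, 275) [ 0.676 -0.105  0.022]
(458, 198) [ 0.683 -0.112  0.343]
(285, 285) [0.369 0.16  0.031]
(350, 290) [ 0.439 -0.008  0.111]
(205, 210) [0.36  0.485 0.092]
(345, 215) [0.605 0.156 0.129]
```

View pics/c0.png

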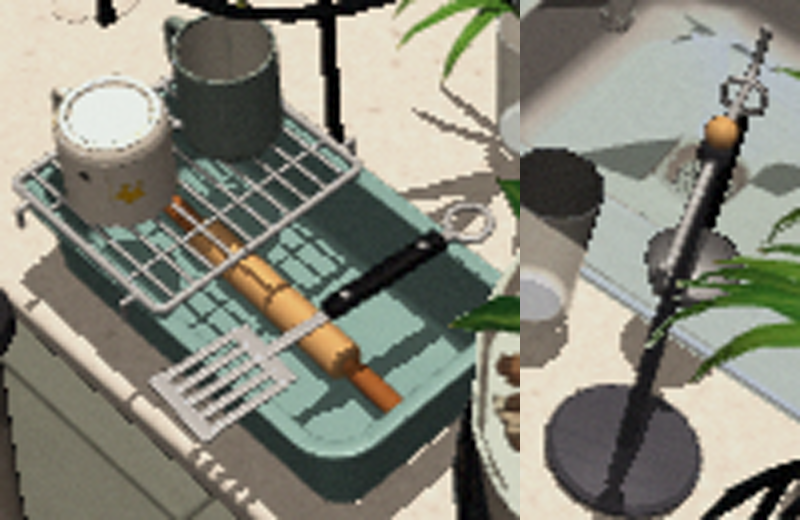

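View pics/c1.png

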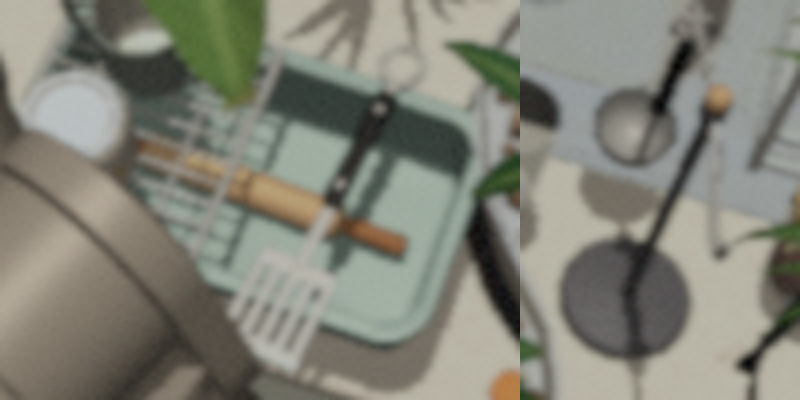

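The crops show the turner (eye at scene (317,221)/top (316,207)), pin end at scene (298,265), rack edge from scene (240,241) to (290,205), and the hook's end at top (445,203). Next: triangulate.

```bash
python3 - <<'E'
from h import *
cs=lambda x,y:(200+x/4,165+y/4); ct=lambda x,y:(215+x/4,190+y/4); cs2=lambda x,y:(405+(x-520)/4,165+y/4); ct2=lambda x,y:(395+(x-520)/4,140+y/4)
def p(l,n,c,z): print(l,n,np.round(ray(n,*c,z),4))
p("eye","scene",cs(468,222),.094);p("eye","top",ct(403,68),.094)
p("handle end eye side","scene",cs(438,243),.10);p("h","top",ct(381,100),.10)
p("handle inner end","scene",cs(330,303),.10);p("hi","top",ct(335,203),.10)
p("neck blade","scene",cs(268,352),.093);p("nb","top",ct(300,260),.093)
p("blade mid end","scene",cs(180,410),.092)
p("pin end","scene",cs(391,403),.02);p("pin end","top",ct(400,245),.02)
p("body/handle right","scene",cs(347,362),.0195);p("","top",ct(345,226),.0195)
p("body left","scene",cs(190,220),.0195);p("","top",ct(190,165),.0195)
p("rack corner near","scene",cs(163,308),.0945);p("rack corner far","scene",cs(358,168),.0945)
p("rack corner left","scene",cs(18,185),.0945)
p("rack far corner","top",ct(272,55),.0945)
p("tub near right corner-ish","scene",cs(335,472),.09)
p("white mug top","scene",cs(108,105),.177);p("white mug top","top",ct(75,110),.177)
p("sage mug top c","scene",cs(225,48),.187)
p("ball","scene",cs2(721,130),.338);p("ball","top",ct2(718,98),.338)
p("foot","scene",cs2(622,450),.01);p("foot","top",ct2(626,298),.01)
p("hook","top",ct2(722,250),.325)
for n in("scene","top"):
    P=np.load(n+"P.npy"); m=(P[...,0]>.3)&(P[...,0]<.65)&(P[...,1]>-.1)&(P[...,1]<.55)&(P[...,2]>.005)&(P[...,2]<.9)
    q=P[m]; G=np.zeros((14,26))
    for x,y,z in q:
        i,j=int((x-.3)/.025),int((.55-y)/.025); G[i,j]=max(G[i,j],z)
    print(n,"rows x .3.., cols y .55 down, cm"); 
    for r in G: print(" ".join("%2d"%round(v*100) for v in r))
E
```

```text
eye scene [0.5572 0.2191 0.094 ]
eye top [0.555 0.215 0.094]
handle end eye side scene [0.5248 0.2177 0.1   ]
h top [0.5212 0.2215 0.1   ]
handle inner end scene [0.4348 0.2343 0.1   ]
hi top [0.43   0.2266 0.1   ]
neck blade scene [0.3801 0.2386 0.093 ]
nb top [0.3814 0.2372 0.093 ]
blade mid end scene [0.3079 0.2464 0.092 ]
pin end scene [0.4432 0.1855 0.02  ]
pin end top [0.4413 0.1785 0.02  ]
body/handle right scene [0.4466 0.234  0.0195]
 top [0.4424 0.2249 0.0195]
body left scene [0.4562 0.4167 0.0195]
 top [0.4511 0.3598 0.0195]
rack corner near scene [0.3546 0.3177 0.0945]
rack corner far scene [0.5383 0.3128 0.0945]
rack corner left scene [0.3548 0.4798 0.0945]
rack far corner top [0.5322 0.3155 0.0945]
tub near right corner-ish scene [0.3466 0.1382 0.09  ]
white mug top scene [0.4091 0.4272 0.177 ]
white mug top top [0.4099 0.4179 0.177 ]
sage mug top c scene [0.4974 0.4022 0.187 ]
ball scene [ 0.684  -0.1052  0.338 ]
ball top [ 0.6809 -0.1086  0.338 ]
foot scene [ 0.6785 -0.1072  0.01  ]
foot top [ 0.6784 -0.1107  0.01  ]
hook top [ 0.5772 -0.1369  0.325 ]
scene rows x .3.
[... 1543 characters left out ...]
4 53 61 61 60 61 61 57 57 56 57 57 11 10  3  1 16 16 13 13 18 19 19 20 21 20
54 54 61 60 60 60 60 61 60 57 58 57 11 10  1  1 16 18 18 17 19 18 19 20 20 20
55 59 60 59 58 63 63 62 63 58 62 62 61 10  1  1 14 18 18 18 18 18 19 19 20 13
55 59 59 58 62 63 63 63 64 64 63 62 62 10  7 10 19 18 17 17 17 18 18 18 13 13
55 58 57 57 63 63 63 64 64 64 63 63 62 10 18 19 19 19 18 18 18 18 18 18 13  1
54 55 55 62 62 63 63 64 64 64 64 64 10 10 18 19 19 18 19 19 18 14 13 13 13  1
76 53 59 61 61 62 64 64 63 64 64 48 47 45  1 13 13 20 20 20 18 17 13 14 14  1
75 75 59 59 60 62 63 64 63 63 47 48 46 45 43 13 14 20 20 12 17 16 14 13  0  1
50 74 72 62 64 65 63 65 66 20 48 48 47 45 43  0 14 20 13 13 13 14 13  0  2  2
```

```bash
python3 - <<'E'
from h import *
s=env.get_state(); q=s["orientation"]; Rt=R.from_quat([q[1],q[2],q[3],q[0]]).as_matrix()
K,Rm,t=cam("wrist"); o=-Rm.T@t; print("cam in tool",np.round(Rt.T@(o-s["tcp_pos"]),3),"fwd",np.round(Rt.T@Rm[2],3))
for n in("scene","top"):
    im=cv2.imread(f"pics/{n}0.png"); P=np.load(n+"P.npy"); h=cv2.cvtColor(im,cv2.COLOR_BGR2HSV)
    m=(h[...,0]>30)&(h[...,0]<75)&(h[...,1]>80)&(P[...,2]>.3)&(P[...,2]<.9)&(P[...,0]<.62)&(P[...,1]>0)
    q=P[m]; print(n,len(q))
    for x0 in np.arange(.35,.62,.04):
        k=q[(q[:,0]>=x0)&(q[:,0]<x0+.04)]
        if len(k): print(" x",round(x0,2),len(k),"y",np.round(np.percentile(k[:,1],[0,50,100]),2),"z",np.round(np.percentile(k[:,2],[0,50,100]),2))
    m=(P[...,0]>.3)&(P[...,0]<.64)&(P[...,1]<-.04)&(P[...,1]>-.35)&(P[...,2]>.01)
    G={}
    k=P[m]
    for y0 in np.arange(-.34,-.04,.04):
        print(" y",round(y0,2),[round(float(max([0]+list(k[(abs(k[:,1]-y0-.02)<.02)&(abs(k[:,0]-x0-.02)<.02)][:,2]))),2) for x0 in np.arange(.3,.64,.04)])
for sg in(1,-1):
    for nm,p,z in(("tur",(.4468,.230,.25),(0,0,-1)),("pin",(.447,.245,.08),(0,.2,-.98)),("pin2",(.447,.27,.3),(0,-.5,-.87))):
        yd=(.118*sg,.993*sg,0) if nm=="tur" else (sg,0,0)
        print(nm,sg,kin.inverse_kinematics(p,Q(z,yd)))
    u=np.array([.963,.27,0])
    for pit in(0,30,60,75):
        a=np.radians(pit); f=u*np.cos(a)+[0,0,np.sin(a)]; zt=u*np.sin(a)-np.array([0,0,np.cos(a)])
        E=np.array([.583,-.1355,.30]); g=E-.11*f-.054*zt
        print("hook",sg,pit,np.round(g,3),kin.inverse_kinematics(g,Q(zt,sg*np.array([-.27,.963,0]))))
E
```

```text
cam in tool [ 0.067 -0.    -0.071] fwd [-0.261  0.001  0.965]
scene 13010
 x 0.35 1286 y [0.23 0.31 0.48] z [0.52 0.55 0.61]
 x 0.39 1435 y [0.24 0.34 0.69] z [0.39 0.56 0.62]
 x 0.43 1609 y [0.26 0.34 0.7 ] z [0.35 0.56 0.63]
 x 0.47 2000 y [0.24 0.38 0.74] z [0.36 0.57 0.64]
 x 0.51 1905 y [0.24 0.39 0.8 ] z [0.37 0.62 0.64]
 x 0.55 1881 y [0.23 0.35 0.8 ] z [0.33 0.44 0.64]
 x 0.59 1981 y [0.19 0.32 0.79] z [0.33 0.46 0.64]
 y -0.34 [0.0, 0.0, 0.33, 0.34, 0.34, 0.45, 0.42, 0.39, 0.42]
 y -0.3 [0.0, 0.29, 0.33, 0.34, 0.34, 0.42, 0.42, 0.42, 0.43]
 y -0.26 [0.0, 0.0, 0.0, 0.0, 0.13, 0.42, 0.42, 0.42, 0.42]
 y -0.22 [0.03, 0.02, 0.0, 0.0, 0.39, 0.42, 0.41, 0.41, 0.41]
 y -0.18 [0.04, 0.04, 0.0, 0.0, 0.0, 0.39, 0.38, 0.38, 0.38]
 y -0.14 [0.06, 0.06, 0.0, 0.0, 0.0, 0.0, 0.33, 0.33, 0.32]
 y -0.1 [0.06, 0.07, 0.2, 0.2, 0.2, 0.14, 0.13, 0.0, 0.02]
 y -0.06 [0.06, 0.06, 0.13, 0.2, 0.2, 0.19, 0.17, 0.13, 0.0]
top 17112
 x 0.35 1502 y [0.23 0.32 0.48] z [0.52 0.55 0.61]
 x 0.39 1766 y [0.25 0.36 0.69] z [0.52 0.56 0.62]
 x 0.43 2204 y [0.26 0.41 0.69] z [0.33 0.57 0.64]
 x 0.47 2895 y [0.2
[... 1362 characters left out ...]
157  0.208] None
tur -1 [-1.16060372  0.30290619  0.67775005  2.05081156 -0.24780093  0.86731517
 -2.03234421]
pin -1 [-0.16323883  0.57461451 -0.45918813  2.12719055  0.18916428  0.38865766
  2.42630159]
pin2 -1 [-0.61867094  0.40413168 -0.27329322  1.77013449  0.42848573  1.42632856
  2.08890598]
hook -1 0 [ 0.477 -0.165  0.354] [-0.67664928  0.21493983  1.0447765   1.93998337 -0.20833791  1.10130885
 -0.84412415]
hook -1 30 [ 0.465 -0.169  0.292] [-0.41923818  0.06548821  0.85232134  2.26411731 -0.77623447  0.55044988
 -0.25992476]
hook -1 60 [ 0.485 -0.163  0.232] [ 1.51642454  0.63630049 -1.19586333  2.38325016  3.73766286  0.31503522
  1.8464895 ]
hook -1 75 [ 0.505 -0.157  0.208] None
```

```bash
python3 - <<'E'
from h import *
q=np.vstack([np.load(n+"P.npy")[np.load(n+"0.npy")>0] for n in("scene","top")])
def grid(xs,ys,zl,zh,f):
    print("cols y",np.round(ys,2))
    for x in xs: print(round(x,2)," ".join("%2d"%round(100*f(list(k)) ) if len(k:=q[(abs(q[:,0]-x-.01)<.01)&(abs(q[:,1]-y-.01)<.01)&(q[:,2]>zl)&(q[:,2]<zh)][:,2]) else " ." for y in ys))
print("hook max z"); grid(np.arange(.34,.66,.02),np.arange(-.3,-.02,.02),.1,.6,max)
print("hook min z>.22"); grid(np.arange(.34,.66,.02),np.arange(-.3,-.02,.02),.22,.7,min)
print("tub min z >.22"); grid(np.arange(.3,.62,.02),np.arange(.16,.5,.02),.22,.9,min)
E
```

```text
hook max z
cols y [-0.3  -0.28 -0.26 -0.24 -0.22 -0.2  -0.18 -0.16 -0.14 -0.12 -0.1  -0.08
 -0.06 -0.04]
0.34  .  .  .  .  .  .  .  .  .  .  .  .  .  .
0.36 29  .  .  .  .  .  .  .  .  .  .  .  .  .
0.38 32  .  .  .  .  .  .  .  .  .  .  . 13 13
0.4 33  .  .  .  .  .  .  .  . 20 20 13 13 13
0.42 34  .  .  .  .  .  .  .  .  . 20 20 21 13
0.44 34  .  .  .  .  .  .  .  .  . 20 20 20 20
0.46 35 30  .  .  .  .  .  .  .  .  . 20 20 20
0.48 34 32 13  . 39 37  .  .  .  .  . 13 20 19
0.5 34 32 16 42 41 41 39  .  .  .  . 13 19 19
0.52 34 42 42 42 42 41 39  .  .  .  . 14 18 18
0.54 42 42 42 42 38 38 37 36  .  .  . 13 17 18
0.56 41 41 42 42 42 40 38  . 34  .  .  . 14 13
0.58 41 42 42 42 41 40 35 33 33  .  .  . 13 14
0.6 41 42 42 42 42 40 38 33 31  .  .  .  . 13
0.62 43 41 41 42 41 40 38  . 32 32  .  .  .  .
0.64 44 44 41 42 42 42  .  . 31 32  .  .  .  .
hook min z>.22
cols y [-0.3  -0.28 -0.26 -0.24 -0.22 -0.2  -0.18 -0.16 -0.14 -0.12 -0.1  -0.08
 -0.06 -0.04]
0.34  .  .  .  .  .  .  .  .  .  .  .  .  .  .
0.36 24  .  .  .  .  .  .  .  .  .  .  .  .  .
0.38 28  .  .  .  .  .  .  .  .  .  .  .  .
[... 913 characters left out ...]
3 54 55  .  . 58 58 58 59 59  .
0.38  .  .  . 55 54 53 54 54 54 54  . 58 59 59 59 60 60
0.4  .  .  .  . 56 38 41 55 54 55 55 59 59 59 59 60 61
0.42  .  .  .  . 56 40 41 42 55 56 56 33 59 59 59 60 60
0.44  .  .  .  . 56 43 43 43 44 55 56 33 31 33 36 59 60
0.46  .  .  .  .  . 57 45 45 45 43 37 35 36 36 37 36 36
0.48  .  .  .  . 61 61 46 46 46 46 38 37 39 39 39 37 36
0.5  .  .  . 60 60 61 62 47 47 46 54 54 53 41 41 42 57
0.52  .  .  .  . 61 61 62 55 47 46 47 54 62 55 25 24 24
0.54  .  .  .  . 62 62 34 36 40 41 42 61 62 25 25 24 25
0.56  .  .  .  .  . 32 33 37 40 41 22 23 24 24 42 42 51
0.58  .  . 44 44 45 32 34 37 40 41 42 24 24 24 26 42 51
0.6  . 41 43 44 45 35 38 39 40 41 42 24 24 26 26 26 41
```

```bash
python3 - <<'E'
from h import *
eye=np.array([.556,.217]); u=np.array([.993,-.118])
try: env.movel([.345,.33,.31],.3)
except env.PlanningError as e: print("pe",e)
st()
g=eye-.115*u
env.reach([g[0],g[1],.26],Q((0,0,-1),(.118,.993,0)))
env.grip(.05,40)
s=st(); C=cam("wrist"); im,d=camera("wrist"); cv2.imwrite("pics/w1.png",im)
P=cloud("wrist",d,C); np.savez("w1.npz",P=P,d=d)
print("eye px pred",proj("wrist",[*eye,.093],C),"handle",proj("wrist",[*g,.10],C))
# handle mask: black pixels at height .09-.11
h=cv2.cvtColor(im,cv2.COLOR_BGR2HSV)
m=(h[...,2]<60)&(P[...,2]>.085)&(P[...,2]<.115)&(abs(P[...,1]-.228)<.05)&(P[...,0]>.38)&(P[...,0]<.56)
k=P[m]; print(m.sum(), k.mean(0), k.min(0),k.max(0)); f=np.polyfit(k[:,0],k[:,1],1); print("handle line",f, "y at g",np.polyval(f,g[0]),"ang",np.degrees(np.arctan(f[0])))
for n in("scene","top"): im,d=camera(n); cv2.imwrite(f"pics/{n}1.png",im); np.save(n+"1P.npy",cloud(n,d))
E
```

```text
t 1.17 tcp [0.3446 0.3317 0.3102] q [-0.     0.232  0.973  0.001] F [-0.3 -0.2  0.4] T [0.06 0.03 0.02] op 0.0848 gf 0.0 j [-0.97  0.14  0.08  2.01 -0.02  0.99  0.22]
t 2.29 tcp [0.4416 0.231  0.2602] q [0.    0.059 0.998 0.   ] F [ 0.7 -0.5  1.4] T [-0.05 -0.03  0.  ] op 0.0503 gf 0.0 j [-0.75  0.24  0.16  2.03 -0.05  0.88  0.9 ]
eye px pred [323.31330848 328.5243459 ] handle [323.29466109 201.14048589]
2617 [0.47809665 0.22911342 0.10079185] [0.42731435 0.1782803  0.08510013] [0.55130515 0.26975262 0.10374991]
handle line [-0.10246125  0.2780998 ] y at g 0.2328319042260782 ang -5.8501817076355165
```

View pics/w1.png

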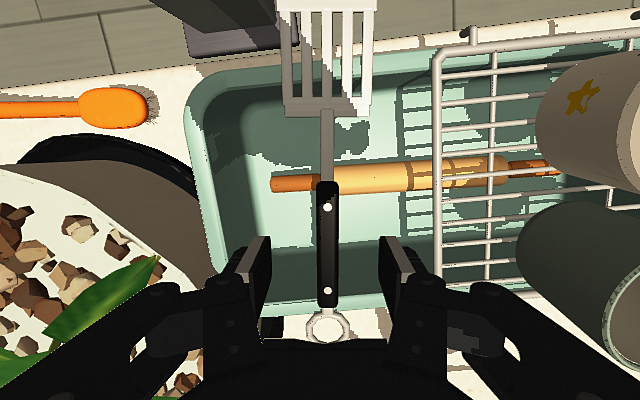

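The wrist view shows the eye at (328,325), handle rivets at (328,207) and (328,291), pin end (272,183), pin left end (562,170), rack edge near u=438, tub rim left at u≈200. Refine the turner and grasp it.

```bash
python3 - <<'E'
from h import *
C=cam("wrist"); P=np.load("w1.npz")["P"]
r=lambda l,u,v,z: print(l,np.round(ray("wrist",u,v,z,C),4))
r("eye",328,325,.093); r("riv1",328,207,.101); r("riv2",328,291,.101); r("neck",327,118,.093)
r("pin R",271,183,.0195);r("pin bodyR",336,179,.0195);r("pin bodyL",508,168,.0195);r("pin L",562,167,.0195)
r("rackedge near",437,60,.094);r("rackedge far",437,278,.094)
r("tub rim -y outer",190,120,.09);r("inner",212,150,.09);r("tub near rim outer",350,62,.09)
print("depth at rack edge",P[150,434:442,1:].round(3).tolist())
e=ray("wrist",328,325,.093,C); a=ray("wrist",328,207,.101,C); u=(e-a)[:2]; u/=np.linalg.norm(u)
g=e[:2]-.115*u; print("u",u,"g",g)
q=Q((0,0,-1),(-u[1],u[0],0))
env.movel([g[0],g[1],.149],.12,rot=q); env.grip(0.0,60); s=st()
env.movel([g[0],g[1],.30],.2); st()
E
```

```text
eye [0.553  0.2209 0.093 ]
riv1 [0.4465 0.2331 0.101 ]
riv2 [0.5159 0.2251 0.101 ]
neck [0.3831 0.2398 0.093 ]
pin R [0.4406 0.1785 0.0195]
pin bodyR [0.4441 0.2423 0.0195]
pin bodyL [0.453  0.4092 0.0195]
pin L [0.4582 0.4612 0.0195]
rackedge near [0.3538 0.3184 0.094 ]
rackedge far [0.5189 0.3138 0.094 ]
tub rim -y outer [0.3729 0.1416 0.09  ]
inner [0.396  0.1529 0.09  ]
tub near rim outer [0.3477 0.26   0.09  ]
depth at rack edge [[0.314, 0.097], [0.315, 0.097], [0.315, 0.098], [0.316, 0.098], [0.316, 0.099], [0.317, 0.099], [0.318, 0.098], [0.319, 0.097]]
u [ 0.99347683 -0.11403417] g [0.43877847 0.23401192]
t 3.92 tcp [0.4391 0.2342 0.1497] q [0.    0.057 0.998 0.   ] F [-1.1 -1.2  6.2] T [-0.12  0.23  0.13] op 0.0157 gf 58.75291585922241 j [-0.73  0.41  0.13  2.11 -0.09  0.63  0.93]
t 4.83 tcp [0.4381 0.2336 0.2989] q [-0.001  0.057  0.998 -0.001] F [-0.9  1.  -1.4] T [ 0.01 -0.07  0.  ] op 0.0161 gf 58.5232937335968 j [-0.76  0.19  0.17  1.99 -0.04  0.97  0.88]
```

```bash
python3 - <<'E'
from h import *
a=np.radians(12); u=np.array([np.cos(a),np.sin(a),0]); l=np.array([-u[1],u[0],0])
env.movel([.44,.15,.42],.3)
env.reach(np.array([.58,-.137,.53])-.0*u+.06*l,Q((0,0,-1),l))
env.dwell(.3); s=st(); C=cam("wrist"); im,d=camera("wrist"); cv2.imwrite("pics/w2.png",im); np.savez("w2.npz",P=cloud("wrist",d,C),C0=C[0],C1=C[1],C2=C[2])
print("tip pred",proj("wrist",[.579,-.1366,.333],C),"seat",proj("wrist",[.596,-.132,.297],C),"ball",proj("wrist",[.681,-.108,.34],C))
E
```

```text
t 6.86 tcp [ 0.5674 -0.0775  0.5298] q [-0.    -0.105  0.994  0.   ] F [-0.2  0.3 -2.4] T [-0.01 -0.    0.05] op 0.0157 gf 58.51367175579071 j [-0.4   0.18  0.52  1.49 -0.09  1.49  1.9 ]
tip pred [252.40454847 187.5300967 ] seat [262.29819388 196.34448441] ball [264.77509768 302.22807013]
```

View pics/w2.png

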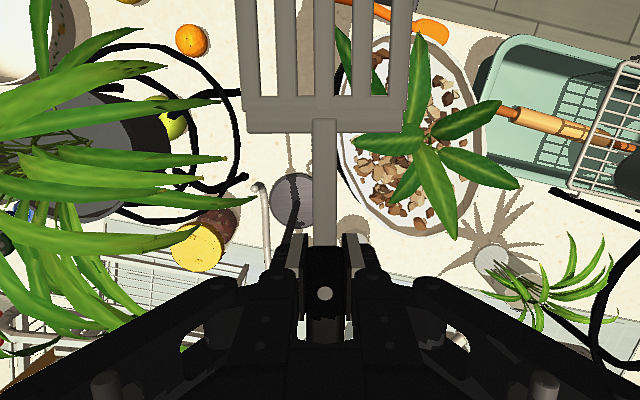

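The hook's rod runs from its upturned end near (258,187) down the image to (267,265), the foot is at (293,200), and a leaf tip ends near (268,204). Zoom in to fix the tip.

```bash
python3 - <<'E'
from h import *
z=np.load("w2.npz"); P=z["P"]; C=(z["C0"],z["C1"],z["C2"]); im=cv2.imread("pics/w2.png")
cv2.imwrite("pics/w2c.png",cv2.resize(im[160:280,220:320],(500,600),interpolation=cv2.INTER_CUBIC))
for v in range(180,280,6):
    row=[(u,P[v,u]) for u in range(245,285) if .27<P[v,u,2]<.37]
    if row: a=np.array([r[1] for r in row]); print(v,row[0][0],row[-1][0],a[:,:].mean(0).round(4),a[:,2].max().round(3))
for p in((256,187),(258,185),(260,188)): print(ray("wrist",*p,.333,C).round(4))
E
```

```text
186 251 264 [ 0.5788 -0.1336  0.3256] 0.333
192 254 266 [ 0.5884 -0.1322  0.3089] 0.332
198 245 267 [ 0.5981 -0.1377  0.2999] 0.309
204 261 268 [ 0.6017 -0.1281  0.3014] 0.303
210 262 268 [ 0.6071 -0.1265  0.3028] 0.304
216 262 268 [ 0.6123 -0.1253  0.305 ] 0.306
222 262 269 [ 0.6174 -0.1236  0.307 ] 0.309
228 262 269 [ 0.6222 -0.1223  0.3099] 0.312
234 263 269 [ 0.6269 -0.1205  0.3127] 0.314
240 263 269 [ 0.6321 -0.1193  0.3147] 0.316
246 263 270 [ 0.6369 -0.1177  0.317 ] 0.319
252 264 270 [ 0.6423 -0.1161  0.3183] 0.319
258 264 271 [ 0.6477 -0.1145  0.3194] 0.32
264 265 269 [ 0.6531 -0.1138  0.3209] 0.322
270 265 265 [ 0.6592 -0.1146  0.3217] 0.322
[ 0.5779 -0.1337  0.333 ]
[ 0.5758 -0.1323  0.333 ]
[ 0.5781 -0.1303  0.333 ]
```

View pics/w2c.png

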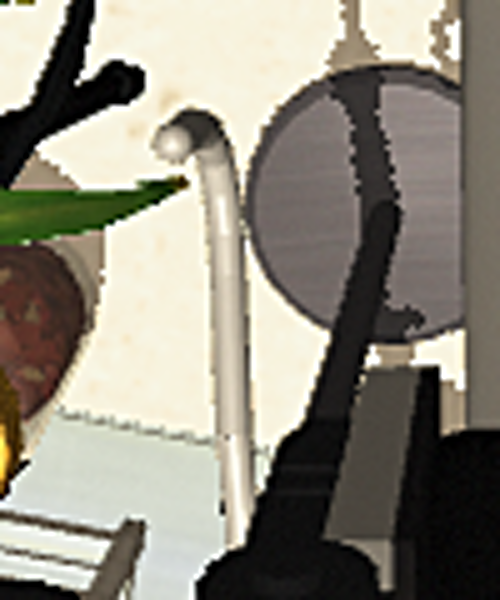

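```bash
cat >> h.py <<'E'
TIP=np.array([.5785,-.1348,.333])
def hang(E,pit,yaw=12,d=.115):
    a=np.radians(yaw); u=np.array([np.cos(a),np.sin(a),0]); l=np.array([-u[1],u[0],0]); p=np.radians(pit)
    f=u*np.cos(p)+[0,0,np.sin(p)]; n=-u*np.sin(p)+np.array([0,0,np.cos(p)])
    return np.array(E)-d*f+.0027*n+.054*n, Q(-n,l)
E
python3 - <<'E'
from h import *
for yaw in(0,12):
  for pit in(0,15,30,40,50,60,70):
    E=TIP+[0,0,(.06 if pit<20 else -.035)]; p,q=hang(E,pit,yaw); j=kin.inverse_kinematics(p,q); print(yaw,pit,p.round(3),None if j is None else j.round(2))
E
```

```text
0 0 [ 0.464 -0.135  0.45 ] [-0.4   0.02  0.57  1.82 -0.01  1.3   1.74]
0 15 [ 0.453 -0.135  0.418] [-0.43 -0.13  0.56  2.02  0.04  0.97  1.69]
0 30 [ 0.451 -0.135  0.29 ] [-0.5  -0.06  0.71  2.35 -0.21  0.33  1.98]
0 40 [ 0.454 -0.135  0.268] None
0 50 [ 0.461 -0.135  0.246] None
0 60 [ 0.472 -0.135  0.227] None
0 70 [ 0.486 -0.135  0.209] None
12 0 [ 0.466 -0.159  0.45 ] [-0.34  0.04  0.57  1.81 -0.02  1.3   2.02]
12 15 [ 0.455 -0.161  0.418] [-0.36 -0.09  0.61  1.99 -0.08  0.99  2.06]
12 30 [ 0.453 -0.161  0.29 ] [-0.53  0.01  0.92  2.31 -0.68  0.48  2.72]
12 40 [ 0.457 -0.161  0.268] [ 0.39  0.09  0.02  2.36 -1.35  0.39 -2.88]
12 50 [ 0.464 -0.159  0.246] [ 1.5   0.4  -1.18  2.38  4.04  0.19 -1.81]
12 60 [ 0.474 -0.157  0.227] None
12 70 [ 0.488 -0.154  0.209] None
```

```bash
python3 - <<'E'
from h import *
p,q=hang(TIP+[0,0,.09],0); env.reach(p,q)
p,q=hang(TIP+[0,0,.022],20); env.movel(p,.15,rot=q); env.dwell(.2)
st()
a=[]
for n,(x,y) in(("scene",(400,150)),("top",(400,150))):
    im,d=camera(n); np.save(n+"2P.npy",cloud(n,d)); cv2.imwrite(f"pics/{n}2.png",im)
    c=proj(n,TIP); print(n,"tip",c,"eye",proj(n,TIP+[0,0,.022])); x,y=int(c[0])-33,int(c[1])-33
    a.append(cv2.resize(im[y:y+66,x:x+66],(400,400),interpolation=cv2.INTER_CUBIC)); print("crop org",x,y)
cv2.imwrite("pics/e2.png",np.hstack(a))
E
```

```text
t 8.62 tcp [ 0.4547 -0.1612  0.3697] q [ 0.173 -0.103  0.979  0.018] F [-0.5  0.4 -0.2] T [-0.06  0.44  0.01] op 0.0159 gf 58.51343035697937 j [-0.32 -0.07  0.6   2.11 -0.17  0.79  2.17]
scene tip [439.90543094 231.11157051] eye [441.77572084 224.81936141]
crop org 406 198
top tip [445.52354209 200.53683243] eye [447.54605602 196.88211406]
crop org 412 167
```

View pics/e2.png

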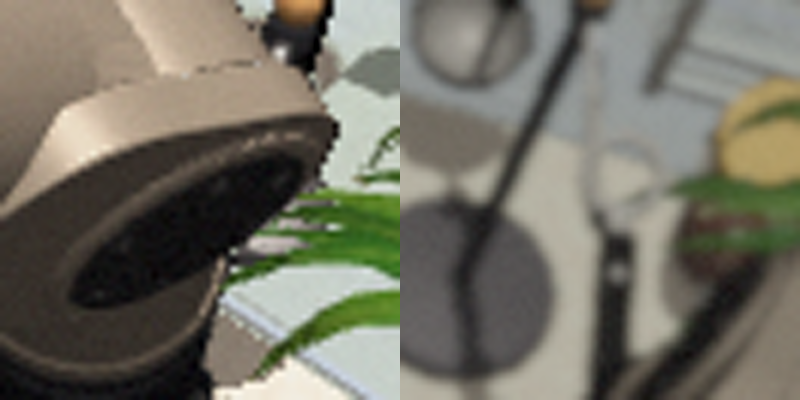

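```bash
python3 - <<'E'
from h import *
print(proj("top",[.58,-.1345,.30]),proj("top",TIP),proj("top",[.5955,-.13,.30]), proj("top",[.6477,-.1145,.3195]))
print("eye meas",ray("top",449.5,195.9,.355),"cmd",TIP)
s=env.get_state();q=s["orientation"];Rt=R.from_quat([q[1],q[2],q[3],q[0]]).as_matrix()
print("eye fk",s["tcp_pos"]+Rt@np.array([-.115,0,.0567]),"alt+x",s["tcp_pos"]+Rt@np.array([.115,0,.0567]))
im=cv2.imread("pics/top2.png"); cv2.imwrite("pics/e3.png",np.hstack([cv2.resize(cv2.imread("pics/top0.png")[165:215,425:465],(400,500),interpolation=cv2.INTER_CUBIC),cv2.resize(im[165:215,425:465],(400,500),interpolation=cv2.INTER_CUBIC)]))
E
```

```text
[442.61224251 205.30283836] [445.52354209 200.53683243] [442.21218795 199.8683122 ] [442.41894674 178.61740907]
eye meas [ 0.58290845 -0.13898608  0.355     ] cmd [ 0.5785 -0.1348  0.333 ]
eye fk [ 0.57897882 -0.13468737  0.35551871] alt+x [ 0.36763482 -0.17973797  0.27675222]
```

View pics/e3.png

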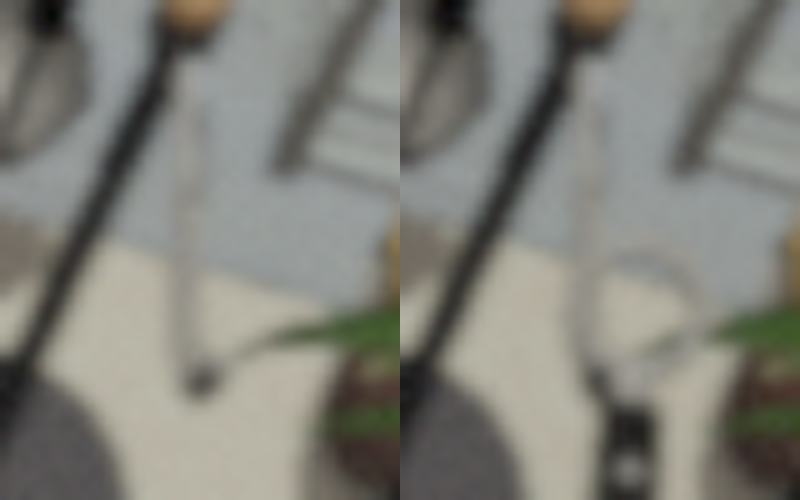

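Relative to the hook, the eye (ring at right crop (650,300)) has the same camera offset as the rod, so they agree within about 2 mm. Lower it.

```bash
python3 - <<'E'
from h import *
E=TIP.copy(); E[2]=.303
p,q=hang(E,20); print("stop",env.movel(p,.06,rot=q,stop_force=6)); s=st()
if s["tcp_pos"][2]>p[2]+.006: print("NOT DOWN",p)
E
```

```text
stop False
t 9.73 tcp [ 0.4541 -0.1614  0.3173] q [ 0.173 -0.103  0.979  0.018] F [ 0.5  0.1 -0.8] T [-0.11  0.41 -0.02] op 0.0157 gf 58.51438879966736 j [-0.32  0.01  0.64  2.18 -0.29  0.67  2.3 ]
```

```bash
python3 - <<'E'
from h import *
s0=st(); a=np.radians(12); u=np.array([np.cos(a),np.sin(a),0])
p=np.array(s0["tcp_pos"]); print("captured",env.movel(p-.022*u,.05,stop_force=4)); s=st(); print("moved",np.linalg.norm(np.array(s["tcp_pos"])-p))
E
```

```text
t 9.73 tcp [ 0.4541 -0.1614  0.3173] q [ 0.173 -0.103  0.979  0.018] F [ 0.5  0.1 -0.8] T [-0.11  0.41 -0.02] op 0.0157 gf 58.51438879966736 j [-0.32  0.01  0.64  2.18 -0.29  0.67  2.3 ]
captured True
t 10.04 tcp [ 0.4449 -0.1637  0.3182] q [ 0.175 -0.103  0.979  0.018] F [ 0.9 -1.1  1.3] T [-0.13 -0.19 -0.14] op 0.0162 gf 58.88831555843353 j [-0.32 -0.02  0.64  2.2  -0.27  0.67  2.29]
moved 0.009550144702762255
```

Captured after 9.6 mm as expected. Now swing the handle down around the seat with a light grip, and release.

```bash
python3 - <<'E'
from h import *
a=np.radians(12); u=np.array([np.cos(a),np.sin(a),0]); l=np.array([-u[1],u[0],0]); r=np.array([.959,.284,0])
W=TIP+.017*r; W[2]=.297+.0095
def pose(phi,tp):
    f=lambda p:(u*np.cos(p)+[0,0,np.sin(p)],-u*np.sin(p)+np.array([0,0,np.cos(p)]))
    F,N=f(np.radians(phi)); _,n=f(np.radians(tp)); g=W-(.0165+.115)*F+.0027*N
    return g+.054*n, Q(-n,l)
p,q=pose(20,20); env.movel(p,.1,rot=q); st()
env.grip(0.0,22)
for phi,tp in((32,22),(44,22),(55,22),(62,22)):
    p,q=pose(phi,tp)
    try: env.movel(p,.1,rot=q)
    except env.PlanningError as e: print("PE",phi,e); break
    s=st()
    if np.linalg.norm(s["force"])>20: print("force high"); break
im,d=camera("scene"); cv2.imwrite("pics/scene3.png",im)
E
```

```text
t 10.3 tcp [ 0.4548 -0.1593  0.3144] q [ 0.172 -0.103  0.979  0.018] F [-1.3 -0.9 -1.8] T [-0.11  0.47  0.07] op 0.016 gf 58.77083480358124 j [-0.32  0.01  0.63  2.18 -0.29  0.67  2.3 ]
t 10.94 tcp [ 0.4647 -0.1579  0.2896] q [ 0.19  -0.102  0.976  0.02 ] F [-0.5  0.4  2.1] T [-0.01 -0.06  0.04] op 0.0158 gf 59.06625151634216 j [-0.31  0.07  0.64  2.22 -0.43  0.58  2.43]
t 11.37 tcp [ 0.4809 -0.1545  0.2678] q [ 0.19  -0.103  0.976  0.02 ] F [1.  0.2 2.9] T [-0.02 -0.2   0.03] op 0.0159 gf 59.73191499710083 j [-0.28  0.14  0.62  2.21 -0.54  0.54  2.53]
t 11.77 tcp [ 0.4988 -0.1506  0.2508] q [ 0.19  -0.103  0.976  0.02 ] F [-0.1 -0.4  3.7] T [ 0.07 -0.02  0.02] op 0.0157 gf 61.35987997055054 j [-0.26  0.2   0.59  2.2  -0.63  0.52  2.59]
t 12.07 tcp [ 0.5122 -0.1476  0.242 ] q [ 0.19  -0.103  0.976  0.02 ] F [-1.3  0.2  2.6] T [ 0.01 -0.04  0.03] op 0.0153 gf 62.97220587730408 j [-0.25  0.24  0.57  2.18 -0.67  0.51  2.61]
```

```bash
python3 - <<'E'
from h import *
a=np.radians(12); u=np.array([np.cos(a),np.sin(a),0]); n=-u*np.sin(np.radians(22))+np.array([0,0,np.cos(np.radians(22))])
env.grip(.05,60); env.dwell(.5)
s=st(); p=np.array(s["tcp_pos"]); env.movel(p+.10*n,.15); st()
env.movel(np.array([.43,-.10,.40]),.25,rot=Q((0,0,-1),(0,1,0))); st()
im,d=camera("top"); i2,d2=camera("scene"); 
cv2.imwrite("pics/f3.png",np.hstack([cv2.resize(i2[150:300,385:485],(380,570),interpolation=cv2.INTER_CUBIC),cv2.resize(im[140:250,390:470],(414,570),interpolation=cv2.INTER_CUBIC)]))
E
```

```text
t 13.05 tcp [ 0.5123 -0.1475  0.2417] q [ 0.19  -0.103  0.976  0.02 ] F [-0.5 -0.  -0.2] T [-0.07  0.37 -0.  ] op 0.0497 gf 0.0 j [-0.25  0.24  0.57  2.18 -0.67  0.51  2.61]
t 13.87 tcp [ 0.4755 -0.155   0.3339] q [ 0.189 -0.103  0.976  0.02 ] F [ 0.4  0.4 -0.5] T [-0.06  0.43  0.01] op 0.0501 gf 0.0 j [-0.37  0.01  0.67  2.15 -0.3   0.67  2.29]
t 14.85 tcp [ 0.4298 -0.1003  0.3992] q [-0.  0.  1. -0.] F [-0.4 -1.1 -0.8] T [ 0.04  0.08 -0.02] op 0.05 gf 0.0 j [-0.46 -0.04  0.54  1.98  0.02  1.19  1.64]
```

View pics/f3.png

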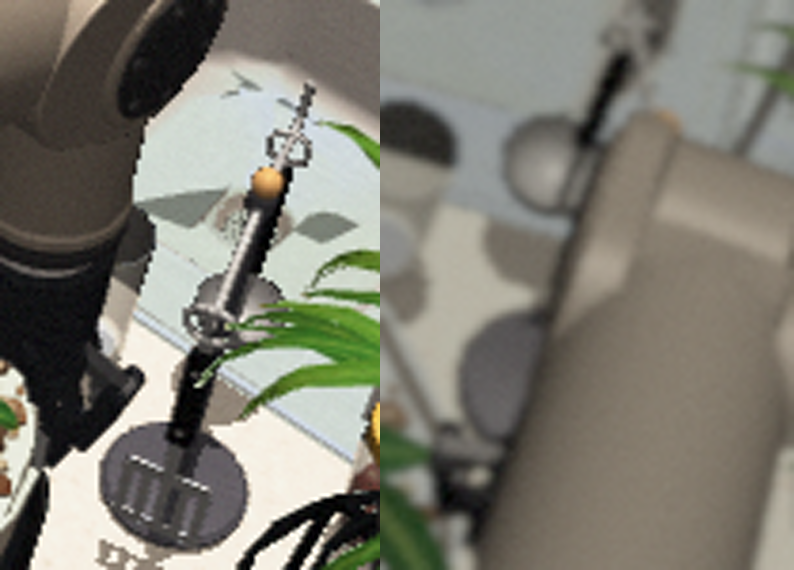

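The crops show the turner hanging by its eye on the hook (eye at (212,322) left crop), handle and blade straight down. Now the pin.

```bash
cat >> h.py <<'E'
AL=18; D=.1975; OFF=.008
def setpin(r,l):
    global PR,dv,cv_,sr
    PR=np.array(r[:2]); dv=np.array(l[:2])-PR; dv/=np.linalg.norm(dv); dv=np.array([*dv,0]); cv_=np.array([dv[1],-dv[0],0]); sr=(.316-PR[1])/dv[1]
def zl(t): return max(.0075+.015*np.cos(t)-.055*np.sin(t),.0075+.0085*np.cos(t))
def slmax(t,s0=.2815): return s0 if t<.05 else min(s0,sr+((.09-zl(t))*np.cos(t)-.025)/np.sin(t))
def pinpose(sl,z,th,sg,x=None):
    t=np.radians(th); b=np.radians(AL)-t; tz=np.sin(b)*dv-np.cos(b)*np.array([0,0,1])
    g=np.array([*PR,0])+(sl-D*np.cos(t))*dv+np.array([0,0,z+D*np.sin(t)])
    return g-(.054+OFF)*tz, Q(tz,sg*cv_)
def path():
    w=[(.2815,.0225,0)]
    for th in(8,14,20,25,30,36): t=np.radians(th); w.append((slmax(t),zl(t),th))
    s,z,th=w[-1]; k=s-(sr-.04); w.append((s-k,z+k*np.tan(np.radians(36)),36)); return w
E
python3 - <<'E'
from h import *
import h
env.reach([.44,.215,.30],Q((0,0,-1),(0,1,0)))
st(); C=cam("wrist"); im,d=camera("wrist"); P=cloud("wrist",d,C); hs=cv2.cvtColor(im,cv2.COLOR_BGR2HSV)
m=(hs[...,0]>5)&(hs[...,0]<25)&(hs[...,1]>90)&(P[...,2]>.012)&(P[...,2]<.06)&(P[...,0]>.37)&(P[...,0]<.53)&(P[...,1]>.15)&(P[...,1]<.50)
k=P[m]; print(m.sum(),k.min(0).round(4),k.max(0).round(4),np.percentile(k[:,1],[.5,99.5]).round(4))
a=[]
for y0 in np.arange(.18,.46,.02):
    q=k[(k[:,1]>=y0)&(k[:,1]<y0+.02)]
    if len(q)>30: a.append((y0+.01,(np.percentile(q[:,0],2)+np.percentile(q[:,0],98))/2,np.ptp(q[:,0]),q[:,2].max())); print(np.round(a[-1],4))
a=np.array(a); print("fit",np.polyfit(a[:,0],a[:,1],1))
rk=P[(P[...,2]>.085)&(P[...,2]<.108)&(P[...,0]>.40)&(P[...,0]<.50)&(P[...,1]>.29)&(P[...,1]<.34)]; print("rack edge",np.percentile(rk[:,1],[0.5,2,5]),rk[:,2].max())
setpin((.4406,.1785),(.4582,.4612))
for sg in(1,-1):
    print("pre",kin.inverse_kinematics(*(lambda p,q:(p+[0,-.03,.12],q))(*pinpose(.2815,.0195,0,sg))))
    for w in path(): p,q=pinpose(*w,sg); j=kin.inverse_kinematics(p,q); print(sg,np.round(w,3),p.round(3),None if j is None else j.round(2))
E
```

```text
t 16.2 tcp [0.4407 0.2137 0.3004] q [ 0.     0.001  1.    -0.   ] F [-0.4 -0.1 -0.3] T [ 0.02 -0.04 -0.02] op 0.0504 gf 0.0 j [-0.77  0.17  0.21  2.   -0.04  0.97  1.03]
4595 [0.4301 0.156  0.0176] [0.5103 0.457  0.0375] [0.1806 0.4501]
[0.19   0.4416 0.0163 0.0302]
[0.21   0.4427 0.0166 0.0302]
[0.23   0.4436 0.0278 0.0361]
[0.25   0.4441 0.029  0.037 ]
[0.27   0.4452 0.0281 0.0375]
[0.29   0.4464 0.0282 0.0371]
[0.31   0.4475 0.0282 0.0371]
[0.33   0.4486 0.0281 0.0374]
[0.35   0.4499 0.0283 0.0368]
[0.37   0.4508 0.0281 0.0374]
[0.39   0.4515 0.0289 0.0366]
[0.41   0.4511 0.0254 0.0351]
[0.43   0.4543 0.0169 0.0308]
[0.45   0.4548 0.0154 0.0302]
fit [0.05033009 0.43189472]
rack edge [0.31146297 0.31185873 0.31228227] 0.10008064488216063
pre [-0.7160705   0.30137032  0.3328429   2.18015996 -0.66590544  0.63794318
  0.06846694]
1 [0.282 0.022 0.   ] [0.445 0.243 0.081] [-0.56  0.53  0.08  2.2  -0.92  0.39  0.3 ]
1 [0.282 0.016 8.   ] [0.445 0.254 0.104] [-0.78  0.5   0.26  2.15 -0.61  0.47 -0.08]
1 [ 0.282  0.016 14.   ] [0.446 0.264 0.125] [-0.9   0.49  0.34  2.11 -0.4   0.57 -0.32
[... 598 characters left out ...]
.081] [-0.21  0.55 -0.34  2.17 -0.32  0.29  2.89]
-1 [0.282 0.016 8.   ] [0.445 0.254 0.104] [-0.45  0.49 -0.14  2.13 -0.18  0.43  2.66]
-1 [ 0.282  0.016 14.   ] [0.446 0.264 0.125] [-0.57  0.46 -0.07  2.09 -0.04  0.55  2.48]
-1 [2.69e-01 1.50e-02 2.00e+01] [0.446 0.264 0.145] [-0.64  0.45 -0.03  2.04  0.06  0.67  2.36]
-1 [2.39e-01 1.50e-02 2.50e+01] [0.445 0.246 0.16 ] [-0.67  0.43 -0.    2.03  0.13  0.77  2.31]
-1 [2.18e-01 1.50e-02 3.00e+01] [0.444 0.238 0.174] [-0.71  0.42  0.02  2.01  0.19  0.86  2.25]
-1 [1.99e-01 1.40e-02 3.60e+01] [0.444 0.237 0.189] [-0.75  0.43  0.02  1.97  0.25  0.98  2.19]
-1 [ 0.098  0.088 36.   ] [0.438 0.136 0.263] [-0.64  0.24  0.07  2.04  0.27  1.06  2.36]
```

```bash
sed -i 's/sr=(.316-/sr=(.3115-/' h.py; python3 - <<'E'
from h import *
setpin((.4410,.1795),(.4551,.4595))
p,q=pinpose(.2815,.0195,0,1); b=np.radians(AL); tz=np.sin(b)*dv-np.cos(b)*np.array([0,0,1])
env.reach(p-.13*tz,q); env.grip(.062,60); st()
hit=env.movel(p,.1,rot=q,stop_force=8); s=st(); print("hit",hit,"target",p.round(4))
if not hit or s["tcp_pos"][2]<p[2]+.006:
    env.grip(0.0,110); st()
E
```

```text
Traceback (most recent call last):
NameError: name 'dv' is not defined
```

```bash
python3 - <<'E'
from h import *
import h
setpin((.4410,.1795),(.4551,.4595)); dv=h.dv
p,q=pinpose(.2815,.0195,0,1); b=np.radians(AL); tz=np.sin(b)*dv-np.cos(b)*np.array([0,0,1])
env.reach(p-.13*tz,q); env.grip(.062,60); st()
hit=env.movel(p,.1,rot=q,stop_force=8); s=st(); print("hit",hit,"target",p.round(4))
if not hit or s["tcp_pos"][2]<p[2]+.006:
    env.grip(0.0,110); st()
E
```

```text
t 17.43 tcp [0.4425 0.2046 0.2026] q [-0.108  0.715  0.681  0.114] F [ 0.5  1.  -0. ] T [-0.26  0.04 -0.05] op 0.062 gf 0.0 j [-0.71  0.29  0.34  2.19 -0.66  0.65  0.09]
t 18.88 tcp [0.4446 0.2442 0.0789] q [-0.108  0.716  0.681  0.114] F [ 1.2  0.1 -0.3] T [-0.33  0.03 -0.02] op 0.0619 gf 0.0 j [-0.59  0.54  0.12  2.2  -0.96  0.4   0.35]
hit False target [0.4443 0.2443 0.0785]
t 19.29 tcp [0.4446 0.2441 0.0793] q [-0.108  0.716  0.68   0.114] F [-1.6 -2.6  9.1] T [-0.31  0.35  0.05] op 0.0269 gf 107.71177768707275 j [-0.59  0.54  0.12  2.2  -0.96  0.4   0.35]
```

```bash
python3 - <<'E'
from h import *
import h
setpin((.4410,.1795),(.4551,.4595))
W=path(); f0=None
for i,w in enumerate(W[:4]):
    p,q=pinpose(*w,1); hit=env.movel(p,.07 if i else .05,rot=q,stop_force=15); s=st(); print(np.round(w,3),"HIT" if hit else "")
    if hit: break
# where is the pin?
for n in("scene","top"):
    im,d=camera(n); P=cloud(n,d); hs=cv2.cvtColor(im,cv2.COLOR_BGR2HSV)
    m=(hs[...,0]>5)&(hs[...,0]<20)&(hs[...,1]>110)&(P[...,2]>.01)&(P[...,2]<.35)&(P[...,0]>.37)&(P[...,0]<.53)&(P[...,1]>.10)&(P[...,1]<.50)
    k=P[m]
    for y0 in np.arange(.14,.48,.03):
        a=k[(k[:,1]>=y0)&(k[:,1]<y0+.03)]
        if len(a)>4: print(n,round(y0+.015,3),len(a),np.median(a,0).round(3))
E
```

```text
t 19.54 tcp [0.4443 0.2443 0.0816] q [-0.108  0.716  0.681  0.113] F [ 0.2  0.4 -1.7] T [-0.4   0.07  0.03] op 0.0268 gf 108.34451079368591 j [-0.59  0.53  0.12  2.2  -0.96  0.41  0.34]
[0.282 0.022 0.   ] 
t 20.05 tcp [0.4443 0.2548 0.1041] q [-0.06   0.721  0.687  0.063] F [-0.3  0.8 -1.5] T [-0.32  0.03  0.01] op 0.0267 gf 108.32751631736755 j [-0.87  0.52  0.37  2.16 -0.72  0.5   0.03]
[0.282 0.016 8.   ] 
t 20.53 tcp [0.445  0.2641 0.1248] q [-0.025  0.724  0.688  0.025] F [-0.3 -0.7 -1.3] T [-0.12 -0.   -0.04] op 0.0267 gf 108.38174343109131 j [-1.04  0.52  0.52  2.12 -0.56  0.6  -0.16]
[ 0.282  0.016 14.   ] 
t 20.98 tcp [0.4448 0.2593 0.1444] q [ 0.011  0.725  0.689 -0.012] F [-0.7  0.8 -1.8] T [-0.03 -0.02 -0.02] op 0.0267 gf 108.38356733322144 j [-1.15  0.52  0.63  2.09 -0.44  0.69 -0.29]
[2.64e-01 1.50e-02 2.00e+01] 
scene 0.185 47 [0.437 0.186 0.114]
scene 0.215 55 [0.439 0.218 0.103]
scene 0.245 77 [0.439 0.242 0.099]
scene 0.275 14 [0.434 0.27  0.112]
scene 0.305 10 [0.444 0.308 0.078]
scene 0.335 9 [0.448 0.344 0.064]
scene 0.365 38 [0.445 0.367 0.053]
scene 0.395 17 [0.445 0.39  0.038]
scene 0.425 20 [0.45  0.426 0.025]
top 0.185 22 [0.438 0.189 0.113]
top 0.215 30 [0.439 0.215 0.103]
top 0.245 22 [0.437 0.239 0.097]
```

```bash
python3 - <<'E'
from h import *
import h
setpin((.4410,.1795),(.4551,.4595))
W=path(); s,z,t=W[-1]
for w in W[4:]+[(s,z+.05,36),(s,z+.115,36)]:
    p,q=pinpose(*w,1); hit=env.movel(p,.09,rot=q,stop_force=15); st(); print(np.round(w,3),"HIT" if hit else "")
    if hit: break
E
```

```text
t 21.49 tcp [0.444  0.2416 0.1599] q [ 0.042  0.723  0.688 -0.044] F [-0.4 -0.1 -1.7] T [ 0.14  0.   -0.  ] op 0.0265 gf 108.37866425514221 j [-1.22  0.52  0.71  2.08 -0.34  0.76 -0.35]
[2.33e-01 1.50e-02 2.50e+01] 
t 21.82 tcp [0.4437 0.2344 0.1738] q [ 0.071  0.72   0.686 -0.075] F [-0.1  0.1 -1.1] T [ 0.23 -0.01 -0.01] op 0.0266 gf 108.40491056442261 j [-1.28  0.53  0.77  2.05 -0.26  0.83 -0.42]
[2.12e-01 1.50e-02 3.00e+01] 
t 22.13 tcp [0.4436 0.2332 0.1888] q [ 0.107  0.715  0.681 -0.112] F [ 0.2  0.  -1.4] T [ 0.35 -0.    0.  ] op 0.027 gf 108.42695474624634 j [-1.34  0.56  0.83  2.02 -0.19  0.92 -0.48]
[1.94e-01 1.40e-02 3.60e+01] 
t 23.68 tcp [0.4385 0.1315 0.263 ] q [ 0.108  0.715  0.681 -0.114] F [ 0.2  1.  -1.5] T [ 0.39 -0.07 -0.04] op 0.0265 gf 108.42340350151062 j [-1.36  0.36  0.98  2.09 -0.01  0.99 -0.43]
[ 0.092  0.088 36.   ] 
t 24.38 tcp [0.4383 0.1312 0.3129] q [ 0.108  0.716  0.681 -0.113] F [ 0.3 -0.1 -0.7] T [ 0.31 -0.07  0.01] op 0.0267 gf 108.42444062232971 j [-1.43  0.27  1.04  2.04  0.06  1.11 -0.48]
[ 0.092  0.138 36.   ] 
t 25.26 tcp [0.4383 0.1311 0.3778] q [ 0.108  0.716  0.681 -0.114] F [-0.4  0.2 -0.9] T [ 0.36 -0.   -0.01] op 0.0268 gf 108.4237003326416 j [-1.52  0.15  1.08  1.96  0.15  1.27 -0.54]
[ 0.092  0.203 36.   ]
```

```bash
python3 - <<'E'
from h import *
import h
setpin((.4410,.1795),(.4551,.4595))
p,q=pinpose(.195,.252,20,1); print(env.movel(p,.09,rot=q,stop_force=6)); env.dwell(.5); s=st()
for n in("scene","top"):
    im,d=camera(n); P=cloud(n,d); hs=cv2.cvtColor(im,cv2.COLOR_BGR2HSV); cv2.imwrite(f"pics/{n}9.png",im)
    m=(hs[...,0]>5)&(hs[...,0]<20)&(hs[...,1]>110)&(P[...,2]>.2)&(P[...,2]<.45)&(P[...,0]>.37)&(P[...,0]<.53)&(P[...,1]>.05)&(P[...,1]<.50)
    k=P[m]
    for y0 in np.arange(.08,.48,.03):
        a=k[(k[:,1]>=y0)&(k[:,1]<y0+.03)]
        if len(a)>4: print(n,round(y0+.015,3),len(a),np.median(a,0).round(3))
    P0=np.load(n+"1P.npy")
    for nm,B in(("whitemug top",(.36,.46,.36,.48,.165,.187)),("sagemug",(.45,.55,.33,.48,.178,.198)),("rack",(.34,.55,.30,.49,.088,.104)),("turner hung",(.54,.63,-.2,-.09,.05,.25))):
        r=[]
        for X in(P0,P):
            a=X[(X[...,0]>B[0])&(X[...,0]<B[1])&(X[...,1]>B[2])&(X[...,1]<B[3])&(X[...,2]>B[4])&(X[...,2]<B[5])]; r.append((len(a),a.min(0).round(3).tolist()[:2]+a.max(0).round(3).tolist()[:2] if len(a) else None))
        print(n,nm,r)
E
```

```text
False
t 26.57 tcp [0.4416 0.1911 0.3815] q [ 0.012  0.725  0.689 -0.013] F [ 0.5 -0.5 -1. ] T [-0.02  0.04 -0.03] op 0.0266 gf 108.56280326843262 j [-1.5   0.1   1.04  1.94 -0.06  1.17 -0.48]
scene 0.095 11 [0.436 0.109 0.347]
scene 0.125 72 [0.434 0.122 0.348]
scene 0.155 106 [0.435 0.161 0.336]
scene 0.185 64 [0.436 0.179 0.335]
scene 0.215 16 [0.397 0.205 0.364]
scene 0.245 22 [0.431 0.249 0.3  ]
scene 0.275 48 [0.434 0.278 0.293]
scene 0.305 76 [0.44  0.305 0.287]
scene 0.335 39 [0.446 0.337 0.271]
scene 0.365 32 [0.447 0.36  0.262]
scene whitemug top [(457, [0.366, 0.383, 0.46, 0.459]), (510, [0.365, 0.382, 0.46, 0.461])]
scene sagemug [(118, [0.46, 0.368, 0.534, 0.477]), (134, [0.458, 0.37, 0.547, 0.476])]
scene rack [(635, [0.341, 0.3, 0.535, 0.486]), (980, [0.34, 0.3, 0.547, 0.49])]
scene turner hung [(6, [0.596, -0.2, 0.625, -0.199]), (490, [0.577, -0.2, 0.625, -0.103])]
top 0.365 16 [0.447 0.358 0.262]
top whitemug top [(549, [0.364, 0.382, 0.46, 0.46]), (548, [0.365, 0.381, 0.46, 0.463])]
top sagemug [(67, [0.458, 0.373, 0.513, 0.477]), (58, [0.459, 0.379, 0.512, 0.477])]
top rack [(820, [0.34, 0.301, 0.54, 0.489]), (830, [0.34, 0.301, 0.544, 0.49])]
top turner hung [(0, None), (256, [0.575, -0.164, 0.603, -0.104])]
```

```bash
python3 - <<'E'
from h import *
setpin((.4410,.1795),(.4551,.4595))
p,q=pinpose(.203,.252,28,1); hit=env.movel(p,.06,rot=q,stop_force=6); env.dwell(.7); s=st(); print(hit)
if not hit and np.linalg.norm(s["force"])<5: print(job.job_done())
E
```

```text
t 28.14 tcp [0.443  0.2189 0.4058] q [ 0.06   0.722  0.686 -0.063] F [ 0.1 -0.1 -1.9] T [0.14 0.02 0.03] op 0.0267 gf 108.42898607254028 j [-1.54  0.18  1.03  1.85 -0.01  1.29 -0.56]
False
the job is handed in; nothing more can be done
None
```

The job is handed in at 28 s: the turner hangs on the free hook, the rack and both mugs measured where they stood before, and the gripper is holding the pin tilted and clear above the tub.

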